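# Flip the tray cover seal side up

## Task

Turn the white sample-tray cover over with the flip-over stand: first take the white reagent bottle out of the catch tray and stand it upright on the round cork mat, then push the cover off the deck (never lift it), down the ramp and over, so that it lands blue seal up in the catch tray, and finally slide it sideways until its long edge lies flush against the aluminium guide rail. Leave the other things on the bench where they are.

Things in the scene. Friction and masses are not known exactly. Their poses are not given: they have to be found in the camera images.
- flip_stand: Fixed stand: green deck, steel ramp, grey catch tray in one line, 145 mm wide. Origin: on the bench, under the deck's front edge, mid-width; x = travel, deck to tray; y = across, to the guide rail; z up. All mm: deck top z 84, x -150 to 0, y +-72.5, no rims. Ramp 65 deg, x 0 z 84 to x 36 z 6. Groove x 36 to 56, floor z 6. Tray floor z 14, x 56 to 190, y +-72.5, open on the -y side.
- deck_edge (a point): Middle of the deck's front edge, z 84 mm. A cover pushed slowly over it tips once its centre is 5 to 15 mm past; wait: it slides down into the groove and leans on the ramp, upper end some 30 mm above the deck. Chased while tipping, it overshoots unflipped. Then push on just above deck height till the pushing face is about 50 mm past this edge: it tips over the groove's front corner.
- rail_mid (a point): Aluminium guide rail: middle of its inner face (stand x 123, y 72.5 mm) at the tray floor's height, z 14 mm. The rail runs along the stand's x from 56 to 190 mm, top at z 28 mm. A 6 mm end wall closes the tray: inner face at stand x 190, top at z 26 mm.
- tray_cover: Loose rigid flat cover, 120 (x) x 90 (y) x 10 (z) mm, about 0.11 kg, origin at its centre. White; its +z face has grey ribs and is up at the start, its -z face carries the blue seal. Starts flat on the deck, long side along the stand's x within 0.2 rad, up to 12 mm off the deck's middle. Plain edges, to be pushed with the fingertips.
- reagent_bottle: Loose white reagent bottle with a blue screw cap, 35 (x) x 58 (y) x 78 (z) mm, 0.06 kg, origin at the centre of its underside; standing upright in the catch tray at the start. Flat-sided body up to about 60 mm, cap above; grip it across the 35 mm (its x).
- parking_mat: Fixed round cork mat with a green ring, 110 mm across, 4 mm thick, lying on the bench; origin at the centre of its underside.
- brown_bottle: Bystander: brown reagent bottle with a green cap, 35 x 58 x 78 mm, standing; origin at the centre of its underside.
- label_roll: Bystander: roll of white labels, 58 mm across, 28 mm high, lying flat; origin at the centre of its underside.
- calibrator_vial: Bystander: small brown vial with a red cap, 22 mm across, 45 mm high, standing; origin at the centre of its underside.
- printer: Obstacle: fixed office printer on the bench to the left of the stand, off-white box spanning 340 (x) x 380 (y) x 200 (z) mm, from 80 mm robotward of to 260 mm beyond its origin in x, +-190 mm in y; its paper tray reaches 200 mm robotward of the origin, 50 mm high. Origin on the bench. Arms that start beside it must pass over or round it.
Not all that is in view belongs to the job. What is shaped like the reagent_bottle but pink is not meant.

How it is judged:
By the outcome, as a careful person would: the job done as asked, in the order asked, and still so for the second after the job is handed in, with the robot touching nothing.
It also fails if it takes over 72 s, if anything falls off the work surface, if the arm or the gripper's body presses on something with over 40 N, if the wrist force passes 120 N, or if a joint passes its speed limit or range.

## Robot

A 7-joint arm with a two-finger parallel gripper is mounted at the origin on a cart in front of the work surface, level with it; the furniture and walls round the work are solid. World frame = base frame: x ahead of the robot, y to its left, z up, the work surface at z = 0. Lengths are in m, angles in rad, forces in N, time in s.
With the tool pointing down it reaches from about 0.4 to 0.85 m from the base axis. Payload 10.4 kg.
Tool frame: the origin (TCP) lies midway between the tips of the shut fingers; the grasp point (between the pads) lies behind it (pinch_z is the z of the grasp point in the tool frame, in m); z points along the fingers, y is the line along which they close (so a half turn about z gives the same grasp; the last joint's range is limited). The gripper opens to 87 mm and grips with 3 to 60 N. Pads are 19 mm wide; open, the fingers measure 117 mm over their backs; the gripper's body (75 mm by 190 mm) begins 51 mm behind the grasp point.
Start: joints at [1.082, 0.332, -0.065, 1.46, 0.022, 1.35, -0.088], TCP at [0.281, -0.558, 0.223] pointing down, gripper open.
Joint ranges: [-2.6, 2.6], [-0.5, 2.12], [-1.47, 1.34], [0.16, 2.42], [-1.27, 4.41], [0.06, 2.06], [-2.6, 2.6]. Speed limits (rad/s): [2.22, 2.22, 2.79, 2.79, 3.14, 3.14, 3.14].

## Interface

Orientations are given as a 3x3 rotation matrix whose columns are the frame's x, y, z axes.
In Python, from plant import get_state, get_image, calibration, job_done, pinch_z gives the robot as it stands.
- The arm moves only by the shell command python3 -m jog 'ROWS' [OPENING] [FORCE]. ROWS is JSON, a list of rows, each a list of 6 numbers: the shift along the tool's x, y, z in cm, then the turn, a rotation vector about the tool's x, y, z in degrees. In form: [[tx, ty, tz, ax, ay, az], ...]. A call has 1 to 20 rows; each row is the pose to reach, as a shift and turn from the pose commanded when the call began, along the tool's axes at that moment; what a row does not reach only later rows make up. A row lasts 1/12 s, in which the tool goes at most 41.7 mm and 7.16 degrees, less where a joint would pass 70% of its speed; a pose out of reach is approached as far as the arm can. A call with a gripper value outside its range is refused whole. OPENING is the opening, from -1 (shut) to 1 (fully open), set as the call begins (- or left out, the last holds). The fingers move at their own pace and stop on an object; FORCE is the grip in N (left out, the last holds). Time passes only in rows, so rows that repeat a pose let the fingers close. It gives the time, the measured TCP pose, the force, the opening and the grip force at its end, in the units of the state.
- get_state(): the state, without advancing time (a new reading comes with each control period).
- get_image(name): name is "side" or "top"; returns the picture (384x512x3 uint8, red, green, blue); there is no depth.
- calibration(name): a dict with "K" (3x3 intrinsics, pixels), "rvec" (rotation vector, rad) and "tvec" (3), from world to camera coordinates, as OpenCV has them. Camera axes: x right, y down, z forward; pixel columns grow to the right and rows downward; lengths in m; the calibration is good to about 2 mm. A picture is of the moment at which its call begins. calibration takes no time and is no camera call.
- job_done(): hands the job in; it is judged then, once.
The state is a dict: "clock": time; "q": joint angles; "joint_vel": joint speeds; "joint_efforts": joint torques, N m; "eef_pos": TCP position; "orientation": TCP orientation; "wrist_force": force on the tool from outside, world axes, zero at the start; "moment": the same for the moment, N m; "opening": finger opening in m; "gripper_force": force on a finger pad.
Only numpy, scipy, OpenCV 4.12 (cv2) and the standard library are available. Lean on these libraries where they do the work, as an engineer would, in place of code of your own. Each camera call takes 0.05 s, during which the arm holds its last target. There are 200 camera calls.

## Working session

There is one attempt and no reset: what is moved stays moved. The work goes in short steps, Python scripts to look and compute and a shell command to move; the robot and the scene stay as the last step left them, time stands still between calls to the robot, and variables do not carry over. Pictures are saved under pics/ and viewed, at most 10 in all, crops included, and the job is handed in when it is done.

```bash
ls; mkdir -p pics
python3 - <<'E'
from plant import *
import cv2,numpy as np
s=get_state();print(s['clock'],s['eef_pos'],s['orientation'],s['opening'],pinch_z)
a=get_image("top");b=get_image("side")
cv2.imwrite("pics/top0.png",cv2.resize(a[:,:,::-1],(800,600),interpolation=cv2.INTER_CUBIC))
cv2.imwrite("pics/side0.png",cv2.resize(b[:,:,::-1],(800,600),interpolation=cv2.INTER_CUBIC))
np.save("top0.npy",a);np.save("side0.npy",b)
for n in("top","side"):
  c=calibration(n);R=cv2.Rodrigues(np.array(c['rvec']))[0];print(n,c['K'],-R.T@np.array(c['tvec']).ravel(),R[2])
E
```

```text
pics
0.0 [ 0.28052396 -0.55805606  0.22175057] [[ 8.93449912e-01  4.49162289e-01 -7.01681937e-04]
 [ 4.49162832e-01 -8.93449036e-01  1.25324118e-03]
 [-6.40083725e-05 -1.43487767e-03 -9.99998969e-01]] 0.08681628778314272 -0.0187
top [[411.25394048   0.         250.60803553]
 [  0.         411.25394048 184.66126448]
 [  0.           0.           1.        ]] [ 0.3394992  -0.10637768  1.32100202] [ 0.17884918  0.00681816 -0.98385288]
side [[350.91870944   0.         253.78429491]
 [  0.         350.91870944 189.63635765]
 [  0.           0.           1.        ]] [ 0.54250485 -1.08191246  0.60745926] [ 0.0040939   0.8761607  -0.48200173]
```

View pics/top0.png

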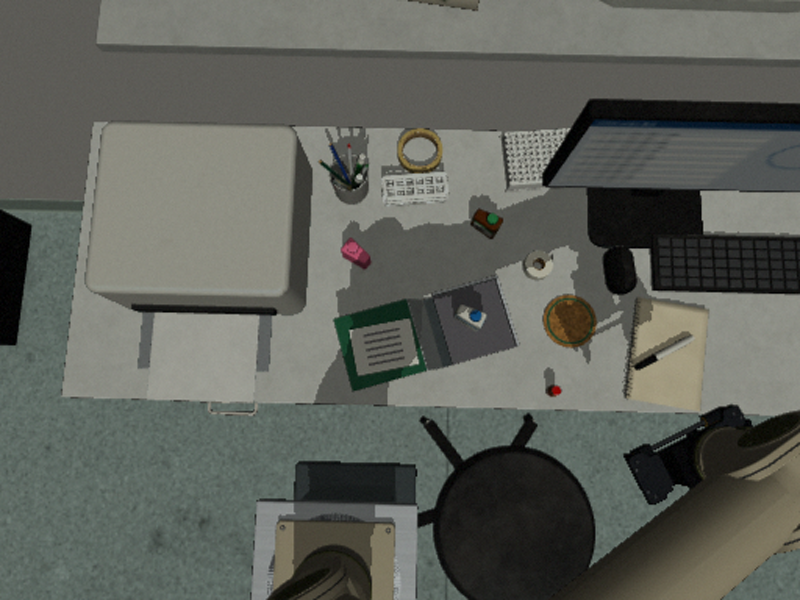

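View pics/side0.png

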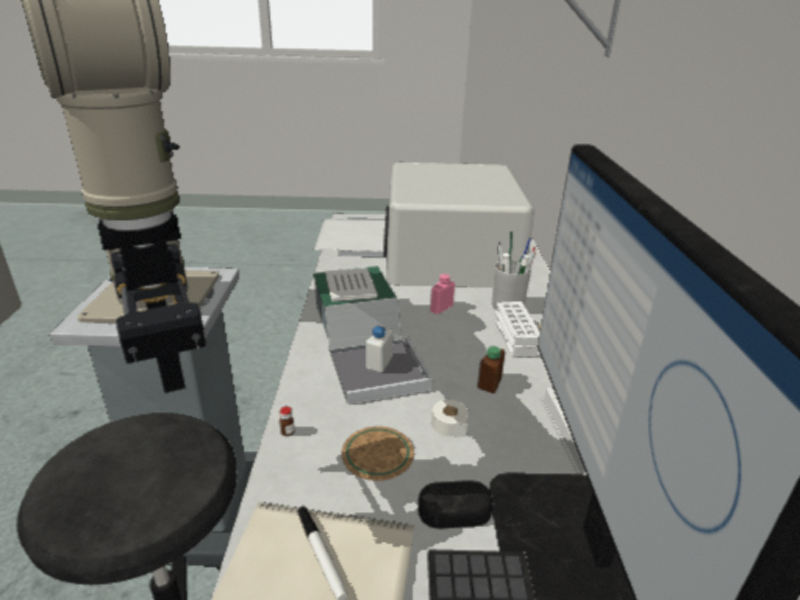

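Top view (800x600): candidates for the bottle are the white one with the blue cap at (473,316) in the catch tray (wanted), pink one (356,253), brown with green cap (487,222), and the vial (554,391). The mat is at (569,320), the deck at (380,345). The side view agrees, with the white bottle at (378,348). Next is a close crop of the stand.

Run:
```python
import cv2,numpy as np
a=np.load("top0.npy")[170:260,205:393,::-1]
cv2.imwrite("pics/crop0.png",cv2.resize(a,None,fx=4.25,fy=4.25,interpolation=cv2.INTER_CUBIC))
a=np.load("side0.npy")[165:315,190:320,::-1]
cv2.imwrite("pics/crop1.png",cv2.resize(a,None,fx=4,fy=4,interpolation=cv2.INTER_CUBIC))
```

```text
(no output)
```

View pics/crop0.png

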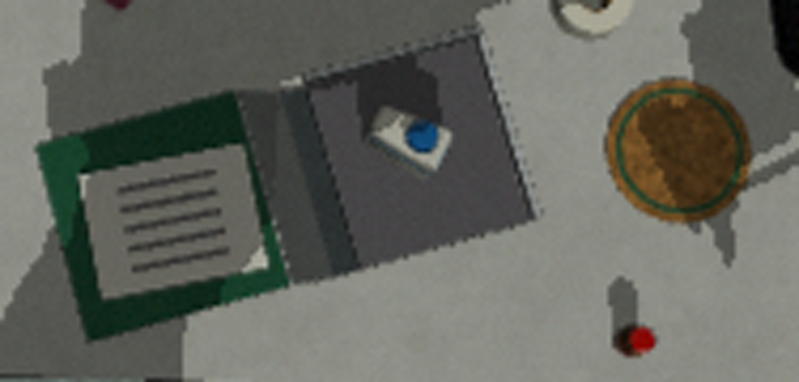

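View pics/crop1.png

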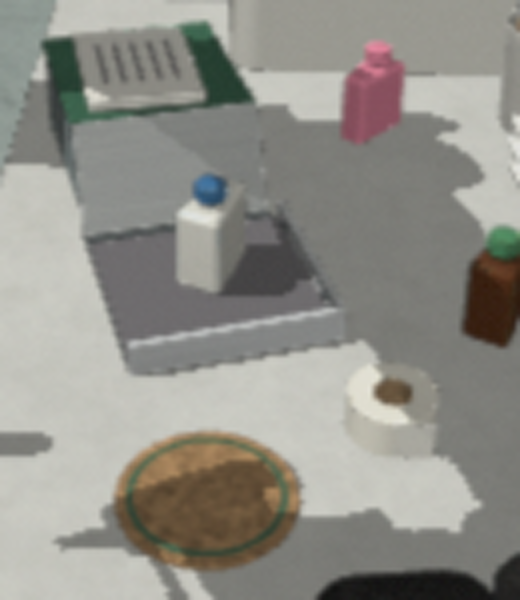

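Crop 0 shows the deck corners at (38,147), (236,93), (289,285), (92,340) and the cover corners at (81,180), (245,145), (268,265), (103,298). The tray's end wall runs from (480,32) to (538,215), the mat centre is at (679,150), and the white bottle's cap is at (422,137). The choice is confirmed: white body, blue cap, standing in the tray.

```bash
cat > h.py <<'E'
from plant import *
import cv2,numpy as np
def cam(n):
    c=calibration(n);return np.array(c['K']),cv2.Rodrigues(np.array(c['rvec']))[0],np.array(c['tvec']).ravel()
def ray(n,uv,z):
    K,R,t=cam(n);o=-R.T@t;d=R.T@np.linalg.solve(K,[uv[0],uv[1],1.]);return o+d*(z-o[2])/d[2]
def proj(n,P):
    K,R,t=cam(n);p=(np.atleast_2d(P)@R.T+t)@K.T;return p[:,:2]/p[:,2:]
c0=lambda u,v:(u/4.25+205-.38,v/4.25+170-.38)
c1=lambda u,v:(u/4+190-.38,v/4+165-.38)
def tri(a,b):
    A=[];B=[]
    Ps=[]
    for n,uv in(("top",a),("side",b)):
        K,R,t=cam(n);Ps.append((K@np.c_[R,t]).astype(float))
    X=cv2.triangulatePoints(Ps[0],Ps[1],np.array(a,float).reshape(2,1),np.array(b,float).reshape(2,1)).ravel();return X[:3]/X[3]
E
python3 - <<'E'
from h import *
np.set_printoptions(precision=4,suppress=True)
T=lambda pts,z:np.array([ray("top",c0(*p),z)[:2] for p in pts])
S=lambda pts,z:np.array([ray("side",c1(*p),z)[:2] for p in pts])
# stand fit: local -> world
L=np.array([[-150,72.5],[0,72.5],[0,-72.5],[-150,-72.5],[196,72.5],[196,-72.5]])/1e3
W=np.r_[T([(38,147),(236,93),(289,285),(92,340)],.084),T([(480,32),(538,215)],.026)]
def fit(L,W):
    l=L-L.mean(0);w=W-W.mean(0);th=np.arctan2((l[:,0]*w[:,1]-l[:,1]*w[:,0]).sum(),(l*w).sum())
    R=np.array([[np.cos(th),-np.sin(th)],[np.sin(th),np.cos(th)]]);t=W.mean(0)-R@L.mean(0)
    return th,R,t,W-(L@R.T+t)
th,R,t,e=fit(L,W);print("stand",th,t,"\n",e*1e3)
Ws=np.r_[S([(43,42),(208,22),(254,101),(73,121)],.084)] # side: 
print("side deck corners in stand",(Ws-t)@R*1e3)
C=T([(81,180),(245,145),(268,265),(103,298)],.094)
Lc=np.array([[-60,45],[60,45],[60,-45],[-60,-45]])/1e3
tc,Rc,cc,ec=fit(Lc,C);print("cover",tc-th,(cc-t)@R*1e3,"\n",ec*1e3)
print("mat",T([(679,150)],.004),S([(209,499)],.004))
cap=tri(c0(422,137),c1(209,188));print("cap",cap,(cap[:2]-t)@R*1e3)
B=T([(388,106),(454,140),(436,174)],.07);print("body top",B,(B-t)@R*1e3,np.linalg.norm(B[1]-B[0]),np.linalg.norm(B[2]-B[1]))
b=S([(178,282),(212,292),(241,255)],.014);print("foot side",b,(b-t)@R*1e3,np.linalg.norm(b[1]-b[0]),np.linalg.norm(b[2]-b[1]))
E
```

```text
stand -1.2647540937417865 [ 0.4775 -0.1485] 
 [[-0.2063 -3.482 ]
 [-2.65   -0.7525]
 [-0.1664  2.5971]
 [ 3.149  -3.3809]
 [-0.5759  1.9781]
 [ 0.4497  3.0404]]
side deck corners in stand [[-136.868   -70.6905]
 [-139.928    72.074 ]
 [   4.5481   69.2929]
 [  -0.1374  -71.0007]]
cover -0.08075483457907673 [-67.9502  -7.6674] 
 [[-2.8789 -1.9112]
 [-1.759   0.003 ]
 [ 1.8856  2.2108]
 [ 2.7523 -0.3026]]
mat [[ 0.5222 -0.4657]] [[ 0.5236 -0.4725]]
cap [ 0.5152 -0.2607  0.0854] [118.3387   2.2282]
body top [[ 0.5396 -0.2379]
 [ 0.5161 -0.2857]
 [ 0.491  -0.2728]] [[103.9657  32.3407]
 [142.4129  -4.5303]
 [122.5524 -24.4775]] 0.05326960698321654 0.028148447881814104
foot side [[ 0.494  -0.2733]
 [ 0.5185 -0.2841]
 [ 0.538  -0.2384]] [[123.9017 -21.8248]
 [141.5864  -1.7414]
 [103.9262  30.6508]] 0.026759866905324625 0.049674296584265726
```

```bash
cat >> h.py <<'E'
def go(x,y,z,ang=None):
    """print row to reach TCP x,y,z with tool y axis at world angle ang (deg), tool straight down"""
    s=get_state();R=np.array(s['orientation']);p=np.array(s['eef_pos'])
    if ang is None: rv=np.zeros(3)
    else:
        a=np.deg2rad(ang);yv=np.array([np.cos(a),np.sin(a),0]);zv=np.array([0,0,-1.]);G=np.c_[np.cross(yv,zv),yv,zv]
        rv=np.rad2deg(cv2.Rodrigues(R.T@G)[0].ravel())
    print("row",np.round(np.r_[R.T@(np.array([x,y,z])-p)*100,rv],2).tolist(),"t",s['clock'])
ths=-1.26475; ts=np.array([.4775,-.1485])
Rs=np.array([[np.cos(ths),-np.sin(ths)],[np.sin(ths),np.cos(ths)]])
st=lambda x,y:Rs@np.array([x,y])/1e3+ts   # stand mm -> world
E
python3 -c "
from h import *
go(.515,-.257,.17,-25)
print(st(0,0),st(123,72.5))"
```

```text
row [34.47, -16.36, 5.2, -0.07, -0.02, -38.31] t 0.1
[ 0.4775 -0.1485] [ 0.58368989 -0.24394086]
```

```bash
python3 -m jog '[[34.5,-16.4,5.2,0,0,-38.3],[34.5,-16.4,5.2,0,0,-38.3],[34.5,-16.4,5.2,0,0,-38.3],[34.5,-16.4,5.2,0,0,-38.3],[34.5,-16.4,5.2,0,0,-38.3],[34.5,-16.4,5.2,0,0,-38.3],[34.5,-16.4,5.2,0,0,-38.3],[34.5,-16.4,5.2,0,0,-38.3],[34.5,-16.4,5.2,0,0,-38.3],[34.5,-16.4,5.2,0,0,-38.3],[34.5,-16.4,5.2,0,0,-38.3],[34.5,-16.4,5.2,0,0,-38.3],[34.5,-16.4,5.2,0,0,-38.3],[34.5,-16.4,5.2,0,0,-38.3]]' 1
python3 - <<'E'
from h import *
go(.515,-.257,.035,-25)
cv2.imwrite("pics/s1.png",cv2.resize(get_image("side")[120:290,150:350,::-1],None,fx=3.5,fy=3.5,interpolation=cv2.INTER_CUBIC))
E
```

```text
clock: 1.27
eef_pos: [0.5144, -0.2585, 0.1706]
orientation: [[0.425, 0.905, -0.0], [0.905, -0.425, -0.001], [-0.001, -0.0, -1.0]]
wrist_force: [0.5, 0.1, -0.5]
opening: 0.0872
gripper_force: 0.0
row [0.17, -0.01, 13.56, -0.01, 0.04, -0.15] t 1.2667
```

View pics/s1.png

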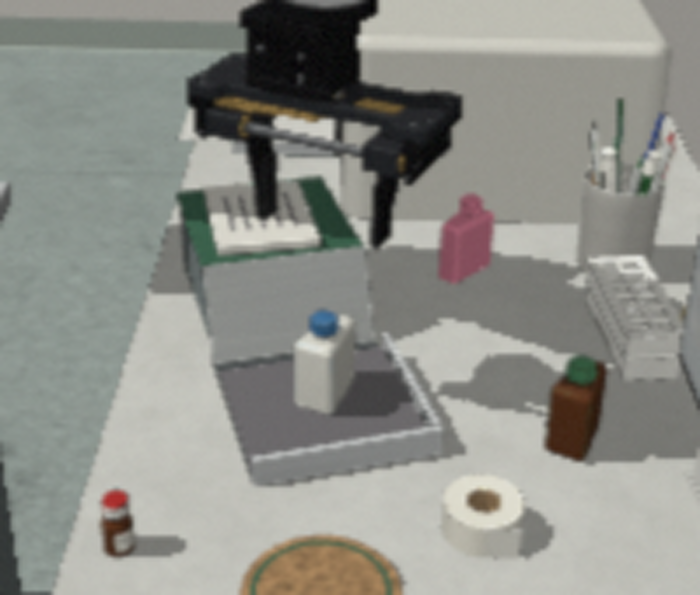

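The fingers at (264,215) and (380,245) straddle the bottle's cap at (323,322), so I go down and close.

```bash
python3 -m jog '[[0.1,0,4,0,0,0],[0.1,0,8,0,0,0],[0.1,0,11,0,0,0],[0.1,0,13,0,0,0],[0.1,0,13.5,0,0,0],[0.1,0,13.5,0,0,0],[0.1,0,13.5,0,0,0]]' 1
python3 -m jog '[[0,0,0,0,0,0],[0,0,0,0,0,0],[0,0,0,0,0,0],[0,0,0,0,0,0],[0,0,0,0,0,0],[0,0,0,0,0,0],[0,0,0,0,0,0],[0,0,0,0,0,0]]' -1 15
python3 -m jog '[[0,0,-2,0,0,0],[0,0,-5,0,0,0],[0,0,-8,0,0,0],[0,0,-8,0,0,0],[0,0,-8,0,0,0]]'
python3 - <<'E'
from h import *
go(.523,-.469,.06); 
cv2.imwrite("pics/s2.png",cv2.resize(get_image("side")[100:320,150:350,::-1],None,fx=2.5,fy=2.5,interpolation=cv2.INTER_CUBIC))
E
```

```text
clock: 1.9
eef_pos: [0.5162, -0.2568, 0.0368]
orientation: [[0.424, 0.906, 0.001], [0.906, -0.424, -0.001], [-0.0, 0.001, -1.0]]
wrist_force: [0.9, 0.4, 0.7]
opening: 0.087
gripper_force: 0.0
clock: 2.57
eef_pos: [0.5157, -0.256, 0.0356]
orientation: [[0.423, 0.906, -0.0], [0.906, -0.423, -0.0], [-0.0, 0.0, -1.0]]
wrist_force: [-0.5, -0.3, -0.9]
opening: 0.0417
gripper_force: 0.0
clock: 2.98
eef_pos: [0.5168, -0.2565, 0.1172]
orientation: [[0.423, 0.906, 0.003], [0.906, -0.423, -0.002], [-0.0, 0.003, -1.0]]
wrist_force: [-0.8, -0.1, -1.5]
opening: 0.03
gripper_force: 14.8
row [-18.99, 9.53, 5.76, 0.0, 0.0, 0.0] t 2.9833
```

View pics/s2.png

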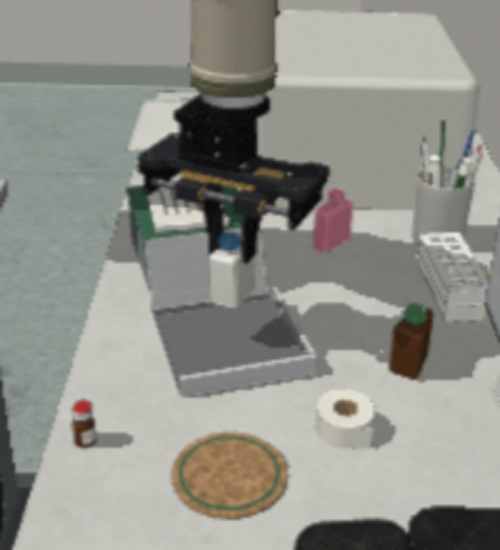

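The bottle is held, but high up: the fingertips are at (215,258) and (250,260), the body bottom at (230,305), and it hangs upright. I will estimate the height of its underside.

Run:
```python
from h import *
for z in (.03,.04,.05,.06,.07): print(z,(proj("side",[.519,-.284,z])[0]-[150,100])*2.5, (proj("side",[.5168,-.2565,z+.078])[0]-[150,100])*2.5)
```

```text
0.03 [232.14505716 332.39339413] [231.60529333 259.61548175]
0.04 [232.21846306 325.02911   ] [231.67702051 251.7816633 ]
0.05 [232.29260021 317.5914643 ] [231.74947233 243.8687009 ]
0.06 [232.3674796  310.07935533] [231.82265985 235.87538909]
0.07 [232.44311242 302.49165922] [231.89659431 227.80049781]
```

```bash
python3 -m jog '[[-3,1.5,0,0,0,0],[-6,3,0,0,0,0],[-9,4.5,0,0,0,0],[-12,6,0,0,0,0],[-15,7.5,1,0,0,0],[-18,9,2,0,0,0],[-19,9.5,3,0,0,0],[-19,9.5,4,0,0,0],[-19,9.5,4.5,0,0,0],[-19,9.5,4.8,0,0,0],[-19,9.5,5,0,0,0],[-19,9.5,5,0,0,0],[-19,9.5,5,0,0,0]]'
python3 - <<'E'
from h import *
go(.523,-.469,.058)
cv2.imwrite("pics/s3.png",cv2.resize(get_image("side")[170:320,170:320,::-1],None,fx=4,fy=4,interpolation=cv2.INTER_CUBIC))
E
```

```text
clock: 4.12
eef_pos: [0.5221, -0.4676, 0.0663]
orientation: [[0.422, 0.907, 0.001], [0.907, -0.422, -0.0], [-0.0, 0.001, -1.0]]
wrist_force: [0.2, -0.3, -0.7]
opening: 0.03
gripper_force: 14.8
row [-0.09, 0.14, 0.83, 0.0, 0.0, 0.0] t 4.1167
```

View pics/s3.png

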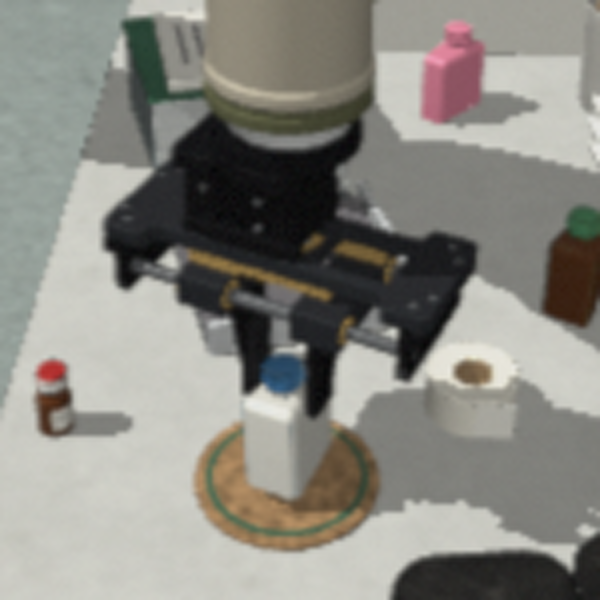

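The bottle hangs upright over the mat centre, underside corner at (290,500), mat centre (288,482). I lower it to contact.

```bash
python3 -m jog '[[0,0,0.2,0,0,0],[0,0,0.4,0,0,0],[0,0,0.5,0,0,0],[0,0,0.5,0,0,0]]'; python3 -m jog '[[0,0,0.1,0,0,0],[0,0,0.2,0,0,0],[0,0,0.2,0,0,0]]';  python3 -m jog '[[0,0,0.1,0,0,0],[0,0,0.2,0,0,0],[0,0,0.2,0,0,0]]'
```

```text
clock: 4.5
eef_pos: [0.5213, -0.4683, 0.0603]
orientation: [[0.423, 0.906, -0.0], [0.906, -0.423, 0.0], [0.0, -0.0, -1.0]]
wrist_force: [-0.4, 0.3, -0.2]
opening: 0.0301
gripper_force: 14.8
clock: 4.75
eef_pos: [0.5214, -0.4688, 0.0586]
orientation: [[0.423, 0.906, 0.0], [0.906, -0.423, -0.001], [-0.0, 0.0, -1.0]]
wrist_force: [-0.2, -0.2, 0.1]
opening: 0.0301
gripper_force: 14.8
clock: 5.0
eef_pos: [0.5216, -0.4698, 0.0579]
orientation: [[0.424, 0.906, 0.001], [0.906, -0.424, -0.002], [-0.002, 0.002, -1.0]]
wrist_force: [-2.5, -1.5, 6.3]
opening: 0.0303
gripper_force: 14.7
```

```bash
python3 -m jog '[[0,0,-0.15,0,0,0],[0,0,-0.15,0,0,0],[0,0,-0.15,0,0,0],[0,0,-0.15,0,0,0],[0,0,-0.15,0,0,0],[0,0,-0.15,0,0,0],[0,0,-0.15,0,0,0],[0,0,-0.15,0,0,0]]' 0.5; python3 -m jog '[[0,0,-2,0,0,0],[0,0,-5,0,0,0],[0,0,-9,0,0,0],[0,0,-10,0,0,0],[0,0,-10,0,0,0]]'
python3 - <<'E'
from h import *
x,y=st(-160,-5);print(x,y,get_state()['q']);go(x,y,.15,17.5)
cv2.imwrite("pics/s4.png",cv2.resize(get_image("side")[170:320,170:320,::-1],None,fx=3,fy=3,interpolation=cv2.INTER_CUBIC))
E
```

```text
clock: 5.67
eef_pos: [0.5215, -0.4683, 0.058]
orientation: [[0.423, 0.906, -0.0], [0.906, -0.423, 0.0], [0.0, -0.0, -1.0]]
wrist_force: [-0.3, 0.4, 0.2]
opening: 0.0641
gripper_force: 0.0
clock: 6.08
eef_pos: [0.5233, -0.4697, 0.1632]
orientation: [[0.423, 0.906, 0.006], [0.906, -0.423, -0.005], [-0.002, 0.007, -1.0]]
wrist_force: [1.0, -0.7, 0.1]
opening: 0.0653
gripper_force: 0.0
0.4245257714681032 0.002558700879659259 [ 0.84870992  0.54662222 -0.27171357  1.29710732  0.1454707   1.30929327
  0.14156569]
row [38.62, -28.94, 1.03, 0.36, 0.26, -42.52] t 6.0833
```

View pics/s4.png

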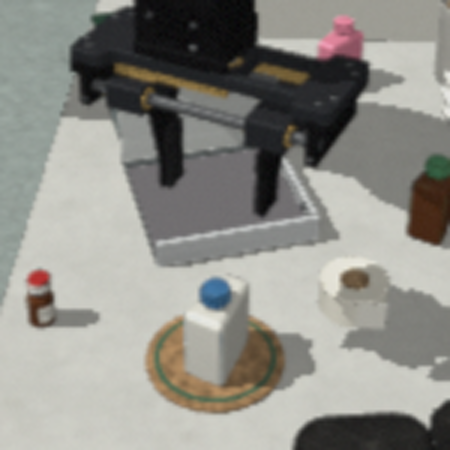

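The white bottle stands upright and free on the mat, (215,340) with the mat at (215,362). Next I go behind the cover.

```bash
python3 -m jog '[[3.2,-2.4,1,0,0,-5],[6.4,-4.8,1,0,0,-10],[9.6,-7.2,1,0,0,-15],[12.8,-9.6,1,0,0,-20],[16,-12,1,0,0,-25],[19.2,-14.4,1,0,0,-30],[22.4,-16.8,1,0,0,-35],[25.6,-19.2,1,0,0,-40],[28.8,-21.6,1,0,0,-42.5],[32,-24,1,0,0,-42.5],[35.2,-26.4,1,0,0,-42.5],[38.6,-28.9,1,0,0,-42.5],[38.6,-28.9,1,0,0,-42.5],[38.6,-28.9,1,0,0,-42.5],[38.6,-28.9,1,0,0,-42.5],[38.6,-28.9,1,0,0,-42.5]]' 0.15
python3 - <<'E'
from h import *
x,y=st(-160,-5);go(x,y,.087,17.5)
E
```

```text
clock: 7.47
eef_pos: [0.4226, 0.0025, 0.1475]
orientation: [[-0.299, 0.954, -0.001], [0.954, 0.299, 0.0], [0.0, -0.001, -1.0]]
wrist_force: [0.0, -0.4, -0.4]
opening: 0.0503
gripper_force: 0.0
row [-0.05, 0.19, 6.05, -0.04, -0.02, -0.11] t 7.4667
```

```bash
python3 -m jog '[[0,0.1,3,0,0,0],[0,0.2,5,0,0,0],[0,0.2,6,0,0,0],[0,0.2,6,0,0,0],[0,0.2,6,0,0,0]]'
python3 -m jog '[[-0.4,0,0,0,0,0],[-0.8,0,0,0,0,0],[-1.2,0,0,0,0,0],[-1.4,0,0,0,0,0],[-1.6,0,0,0,0,0],[-1.8,0,0,0,0,0],[-2,0,0,0,0,0],[-2.2,0,0,0,0,0],[-2.4,0,0,0,0,0],[-2.6,0,0,0,0,0],[-2.8,0,0,0,0,0],[-3,0,0,0,0,0],[-3.2,0,0,0,0,0],[-3.4,0,0,0,0,0],[-3.6,0,0,0,0,0],[-3.8,0,0,0,0,0],[-4,0,0,0,0,0],[-4,0,0,0,0,0]]'
cat >> h.py <<'E'
def rep():
    s=get_state();p=np.array(s['eef_pos']);q=(p[:2]-ts)@Rs*1e3
    print("stand mm",q.round(1),"z",(p[2]*1e3).round(1),"F",np.round(s['wrist_force'],1),"t",round(s['clock'],2))
E
python3 - <<'E'
from h import *
rep()
a=get_image("top");np.save("top1.npy",a);cv2.imwrite("pics/t1.png",a[:,:,::-1])
E
```

```text
clock: 7.88
eef_pos: [0.4246, 0.0038, 0.0881]
orientation: [[-0.3, 0.954, -0.001], [0.954, 0.3, 0.001], [0.001, -0.001, -1.0]]
wrist_force: [-0.0, 0.6, 0.5]
opening: 0.05
gripper_force: 0.0
clock: 9.38
eef_pos: [0.4369, -0.0344, 0.088]
orientation: [[-0.3, 0.954, 0.0], [0.954, 0.3, -0.0], [-0.0, 0.0, -1.0]]
wrist_force: [0.6, -0.4, -0.0]
opening: 0.05
gripper_force: 0.0
stand mm [-121.    -4.3] z 88.0 F [ 0.6 -0.4 -0. ] t 9.38
```

```bash
cat >> h.py <<'E'
def prof(a,n,y,z=.094,xs=range(-150,200,5)):
    P=[np.r_[st(x,y),z] for x in xs];uv=proj(n,P).astype(np.float32)
    return cv2.remap(a,uv[None,:,0],uv[None,:,1],cv2.INTER_LINEAR)[0].astype(int)
def lab(c):
    r,g,b=c
    if max(c)-min(c)<22: return "K" if max(c)<45 else "d" if max(c)<90 else "g" if max(c)<150 else "W"
    return "G" if g==max(c) else "B" if b==max(c) else "r"
def strip(a,n,ys=(-40,-25,-10,5,20,35),z=.094,xs=range(-150,200,5)):
    for y in ys: print(n,"%4d"%y,"".join(lab(c) for c in prof(a,n,y,z,xs)))
E
python3 - <<'E'
from h import *
for f,n in(("top0","top"),("top1","top"),("side0","side")): strip(np.load(f+".npy"),n)
b=get_image("side");np.save("side1.npy",b);strip(b,"side")
E
```

```text
top  -40 dGGGdgggggggggggggggdgdgggggGGddddddddddddddddddddddddddddddddddddgggg
top  -25 dGGGdgggggggggggggdgdddgggggdGddddddddddddddddddddddddddddddddddddgggg
top  -10 dGGGdggggggggggggdddddddggggdGdddddddddddddddddddddggggggdddddddddgggg
top    5 dGGGKggggggggggdddddddddgggggGdddddddddddddddddddgWgBBBBgdddddddddgggg
top   20 gGGGGdgggggggdddddddddddgggggdddddddddddddddddKddgggddKKKdddddddddgggg
top   35 gGGGGgggggggggggggggdgddddddGGdddddddddddddddddKKKKKKKKKKKddddddddgggg
top  -40 ddddddddddrrdKWWWWWWWWWWWWWWWWWWgdddddddddddddddddddddddddddddddddgggg
top  -25 ddddddddrrdrrddggWgWWWWgWgWWWWWWddddddKKddddddddddddddddddddddddddgggg
top  -10 ddddddddrrddrgddggWWWWWWWWWWWWWWddddddddddddddddddddddddddddddddddgggg
top    5 dddddddrrrrdrgrdggWWWWWWWWWWWWWWddddddddddddddddddddddddddddddddddgggg
top   20 ddddddrrrdddKddrdgWWWWWWWWWWWWWWddddddddddddddddddddddddddddddddddgggg
top   35 ddddddddddddddrddgWWWWWWWWWWWWWWgdddddddddddddddddddddddddddddddddgggg
side  -40 WWWWWWgggggggggggggggggggggWWWgggGgggggggggggggggggggggggggggggggggggW
side  -25 WWWWWWWgggggggggggggggggggggWWWWgdggggggggggggggggggggggggggWWWWWWWWWW
side  -10 WWWWWWWggggggggggggggggggggggWWggdgggggggggggggggggggggBBBBBBWWWWWWggg
side    5 WWWWWWWggggggggggggggggggggggWWWggdggggggggggggggggggBBBBBBBgggggggggg
side   20 WWWWWWWggggggggggggggggggggggWWWgggggggggggggggggggggggggggggggggdgggg
side   35 WWWWWWWWggggggggggggggggdddddddGGGdgggggggggggggggggggggggggggggggdddd
side  -40 WWWggddddgWWWWWWWWWWWWWWWWWWWWWWWWWgggggggggggggggggggggggggggggddgggg
side  -25 dggWWggddggggggggWWWWWWWWWWWWWWWWWWggggggggggggggggggggggggggggggggggg
side  -10 WWWWWggddgggggggggWWWWWWWWWWWWWWWWWggggggggggggggggggggggggggggggggggg
side    5 WWWWWWgddggggggggWWWWWWWWWWWWWWWWWWggggggggggggggggggggggggggggggggggg
side   20 WWWggddKddgggggggWWWWWWWWWWWWWWWWWWggggggggggggggggggggggggggggggdgggg
side   35 KddggggddggggggggWWWWWWWWWWWWWWWWWgggggggggggggggggggggggggggggggggggg
```

```bash
python3 -m jog '[[-0.25,0,0,0,0,0],[-0.5,0,0,0,0,0],[-0.75,0,0,0,0,0],[-1,0,0,0,0,0],[-1.25,0,0,0,0,0],[-1.5,0,0,0,0,0],[-1.75,0,0,0,0,0],[-2,0,0,0,0,0],[-2.25,0,0,0,0,0],[-2.5,0,0,0,0,0],[-2.75,0,0,0,0,0],[-3,0,0,0,0,0],[-3.25,0,0,0,0,0],[-3.5,0,0,0,0,0],[-3.75,0,0,0,0,0],[-4,0,0,0,0,0],[-4.25,0,0,0,0,0],[-4.5,0,0,0,0,0],[-4.5,0,0,0,0,0],[-4.5,0,0,0,0,0]]'
python3 - <<'E'
from h import *
rep()
a=get_image("top");strip(a,"top",ys=(-55,-50,-45,-40,-10,30,35,40,45))
E
```

```text
clock: 11.15
eef_pos: [0.4503, -0.0771, 0.0881]
orientation: [[-0.3, 0.954, 0.0], [0.954, 0.3, -0.0], [-0.0, 0.0, -1.0]]
wrist_force: [-0.6, -0.4, -0.9]
opening: 0.0496
gripper_force: 0.0
stand mm [-76.3  -4.4] z 88.1 F [-0.6 -0.4 -0.9] t 11.15
top  -55 ddddddddddddddddddddddrGGGGGGGdddddddddKddddddddddddddddddddddddddgggg
top  -50 dddddddddddddrddddddddrrGGGGGGddddddddddddddddddddddddddddddddddddgggg
top  -45 ddddddddddddddrdddddddrrgWgWgWgWggggggggWddddddddddddddddddddddddKgggg
top  -40 ddddddddddddddddddddddrrrWWWWWWWWWWWWWWWWdddddddddddddddddddddddddgggg
top  -10 dddddddddddddddddddddrrdrrggWWWWWWWWWWWWWdddddddddddddddddddddddddgggg
top   30 rddrrdddddddddddddddddddrdddgdgggggggWWWWdddddddddddddddddddddddddgggg
top   35 rrdgrdrdddddddddddddddddddKdgdWWWWWWWWWWWdddddddddddddddddddddddddgggg
top   40 rrddrdrrrdddddddddddddrddrdddgggWgWgggWggdddddddddddddddddddddddddgggg
top   45 dddddddddddddddddddrrrrrdddddrddKdddKKKKdKddddddddddddddddddddddddgggg
```

```bash
python3 -m jog '[[-0.1,0,0,0,0,0],[-0.2,0,0,0,0,0],[-0.3,0,0,0,0,0],[-0.4,0,0,0,0,0],[-0.5,0,0,0,0,0],[-0.6,0,0,0,0,0],[-0.7,0,0,0,0,0],[-0.8,0,0,0,0,0],[-0.9,0,0,0,0,0],[-1.0,0,0,0,0,0],[-1.1,0,0,0,0,0],[-1.1,0,0,0,0,0],[-1.1,0,0,0,0,0]]'
python3 - <<'E'
from h import *
rep()
a=get_image("top");strip(a,"top",ys=(-40,-10,35))
a=get_image("side");strip(a,"side",ys=(-40,-10,35))
E
```

```text
clock: 12.28
eef_pos: [0.4536, -0.0875, 0.0881]
orientation: [[-0.3, 0.954, 0.0], [0.954, 0.3, -0.0], [-0.0, 0.0, -1.0]]
wrist_force: [-0.1, -0.1, -0.0]
opening: 0.05
gripper_force: 0.0
stand mm [-65.3  -4.4] z 88.1 F [-0.1 -0.1 -0. ] t 12.28
top  -40 dddddddddddddddddddddddddgrrWWWWWWWWWWWWWWWdddddddddddddddddddddddgggg
top  -10 rrdddddddddddddddrddddddrrdgrrgWWWWWWWWWWWWdddddddddddddddddddddddgggg
top   35 dKdrrdrrdrdddddddddddddddddddKrdrWWWWWWWWWWddddddddddddddddddddddKgggg
side  -40 WWWWWggdGGGGdggggggggWWWWWWWWWWWWWWWWWWWWWWWWWWWWWWWWWggggggggggdddggg
side  -10 WWWWWggdGGGdggWWWWWWWgggggWWWWWWWWWWWWWWWWWWWWWWWWWWWWggggggggggdddggg
side   35 WgggddKKKKKKdggWWWWWWWWWWWWWWWWWWWWWWWWWWWgggggggggggggggggggggggggggg
```

```bash
cat > ck.py <<'E'
from h import *
rep()
a=get_image("top");strip(a,"top",ys=(-40,-10,35))
a=get_image("side");strip(a,"side",ys=(-40,35))
E
for i in 1; do python3 -m jog '[[-0.1,0,0,0,0,0],[-0.2,0,0,0,0,0],[-0.3,0,0,0,0,0],[-0.3,0,0,0,0,0],[-0.3,0,0,0,0,0],[-0.3,0,0,0,0,0],[-0.3,0,0,0,0,0],[-0.3,0,0,0,0,0]]' >/dev/null; python3 ck.py; done
```

```text
stand mm [-62.5  -4.4] z 88.0 F [-1.1  0.5  0.7] t 13.05
top  -40 KdddddddddddddddddrdddddddrrgWgggggggdddddddddddddddddddddddddddddgggg
top  -10 drrddddddddddddddddddddddrrdrrdgdgdddgddddddddddddddddddddddddddddgggg
top   35 dGGdrgKrrrdrddddddddddddddrdddddrdddddddddddddddddddddddddddddddddgggg
side  -40 WWWWWggdGGGGGGddddddddgWWWWWWWWWWWWWWWWWWWWgggggWWWWWWWWWWWWWWWWgggggg
side   35 WWWggddKKKKKKKKKddddgWWWWWWWWWWWWWWWWWWggggggggggggggggggggggggggggggg
```

```bash
python3 -m jog '[[-0.1,0,0,0,0,0],[-0.2,0,0,0,0,0],[-0.2,0,0,0,0,0],[-0.2,0,0,0,0,0],[-0.2,0,0,0,0,0],[-0.2,0,0,0,0,0],[-0.2,0,0,0,0,0],[-0.2,0,0,0,0,0]]' >/dev/null; python3 ck.py
```

```text
stand mm [-60.5  -4.4] z 88.0 F [-0.1  0.1 -0.4] t 13.82
top  -40 Kddddddddddddddddddddddddddrrgggggggggddddddddddddddddddddddddddddgggg
top  -10 drrrddddddddddddddddrddddrrrdrrdggddddddddddddddddddddddddddddddddgggg
top   35 dKGGdrddrggrdrdddddddddddddddrddrrddddddddddddddddddddddddddddddddgggg
side  -40 WWWWWggddGGGGGddGGGdddgWWWWWWWWWWWWWWWWWWWWgggggWWWWWWWWWWWWWWWWgggggg
side   35 WWWggddKKKKKKKKKddGdgWWWWWWWWWWWWWWWWWWggggggggggggggggggggggggggggggg
```

The cover has tipped and now leans still on the ramp. I push on across the gap.

```bash
python3 -m jog '[[-0.7,0,0,0,0,0],[-1.4,0,0,0,0,0],[-2.1,0,0,0,0,0],[-2.8,0,0,0,0,0],[-3.2,0,0,0,0,0],[-3.6,0,0,0,0,0],[-4,0,0,0,0,0],[-4.4,0,0,0,0,0],[-4.8,0,0,0,0,0],[-5.2,0,0,0,0,0],[-5.6,0,0,0,0,0],[-6,0,0,0,0,0],[-6.3,0,0,0,0,0],[-6.6,0,0,0,0,0],[-6.9,0,0,0,0,0],[-7.2,0,0,0,0,0],[-7.5,0,0,0,0,0],[-7.5,0,0,0,0,0]]'
python3 - <<'E'
from h import *
rep()
b=get_image("side");np.save("side2.npy",b);
cv2.imwrite("pics/s5.png",cv2.resize(b[140:290,150:330,::-1],None,fx=3.5,fy=3.5,interpolation=cv2.INTER_CUBIC))
E
```

```text
clock: 15.42
eef_pos: [0.4777, -0.1643, 0.088]
orientation: [[-0.3, 0.954, 0.0], [0.954, 0.3, -0.0], [-0.0, 0.0, -1.0]]
wrist_force: [-1.2, 0.2, -0.0]
opening: 0.0504
gripper_force: 0.0
stand mm [15.1 -4.6] z 88.0 F [-1.2  0.2 -0. ] t 15.42
```

View pics/s5.png

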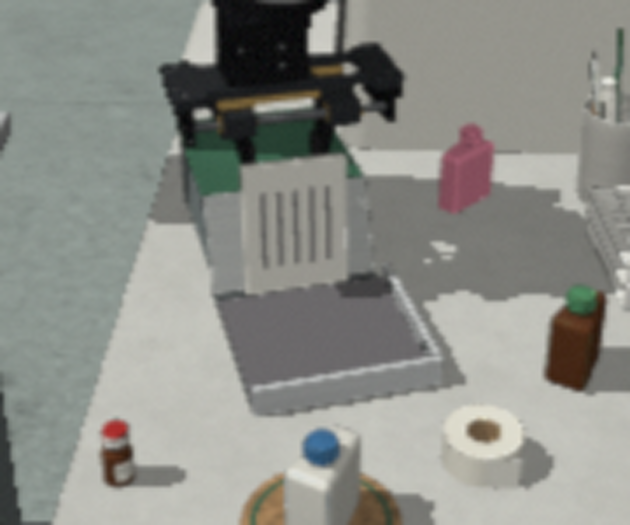

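The cover stands steeply in the groove (top edge (245-340,160), foot (245-345,290)), ribs towards the tray, and the fingers are behind it. I push the last 26 mm.

```bash
python3 -m jog '[[-0.3,0,0,0,0,0],[-0.6,0,0,0,0,0],[-0.9,0,0,0,0,0],[-1.2,0,0,0,0,0],[-1.5,0,0,0,0,0],[-1.8,0,0,0,0,0],[-2.1,0,0,0,0,0],[-2.4,0,0,0,0,0],[-2.6,0,0,0,0,0],[-2.6,0,0,0,0,0],[-2.6,0,0,0,0,0],[-2.6,0,0,0,0,0],[-2.6,0,0,0,0,0]]' | tail -3
cat > ck2.py <<'E'
from h import *
rep()
for n in("top","side"): strip(get_image(n),n,ys=(-60,-50,-40,-20,0,20,40,50,60),z=.024,xs=range(30,196,4))
E
python3 ck2.py
```

```text
wrist_force: [-0.6, 0.3, 0.3]
opening: 0.0501
gripper_force: 0.0
stand mm [40.3 -4.4] z 88.1 F [-0.6  0.3  0.3] t 16.55
top  -60 dddddddrdrrrrgrrrdrrrdddrrdddddddddddddddg
top  -50 ddddddrrddrrrrrgrrdrddddrrrgdddddddddddddg
top  -40 ddddddddddrdrrgggrrrdddrdgrrrgBBWgdddddddg
top  -20 ddddddddddrddrdddrrgrrdrrrrdrrrgWgdddddddg
top    0 ddddddddddddrdrddrrrrrrrrrrrrddrrddddddddg
top   20 rrdddddddddddddddrrrrrrrrrrddrrddrrddddddg
top   40 ddrrrdrddddddrdddddddddddddrrddrrddgrrdddg
top   50 rddrrrrrrrrrddddddddddddrrrrrrddrrdddrrddg
top   60 rrrddrrrrdddddddddrrrrrrrrrrrrrddrrdddrddg
side  -60 ggggggggggdggggggggggggggggggggggggggggggW
side  -50 gggggggWgggggggggggggggggggggggggggggggggW
side  -40 ggggWWWWBBBBBWBBBBBWBBBBBBBBBBBBWWWWgggggW
side  -20 ggggWWBBBBBBBBBBBBBBBBBBBBBBBBBBBWWWgggggW
side    0 ggggWWBBBBBBBBBBBBBBBBBBBBBBBBBBBWWWgggggW
side   20 ggggggBBBBBBBBBBBBBBBBBBBBBBBBBBBWWWgggggW
side   40 gggggggggggggggggggggWWWWWWWWWWWWWWggggggW
side   50 ggggggggggddddddddddddddgggggggggggggggggW
side   60 ggggggggggdddddddddddddddggggggggggggggggW
```

The cover lies flat in the tray, blue seal up, stand x about 44-164, y about -46 to 43. Now I go round to its -y side.

```bash
python3 -m jog '[[0,0,-3,0,0,0],[0,0,-6,0,0,0],[0,0,-6,0,0,0],[0,0,-6,0,0,0]]'|head -2
python3 - <<'E'
from h import *
x,y=st(108,-80);print(np.round(get_state()['q'],2));go(x,y,.13,-72.5)
E
```

```text
clock: 16.98
eef_pos: [0.4865, -0.1888, 0.1497]
[ 0.78  0.2  -0.56  1.81  0.12  1.16  0.5 ]
row [-6.69, -7.64, 1.97, 0.22, 0.01, 89.99] t 16.9833
```

```bash
python3 -m jog '[[-1,-1,0,0,0,7],[-2,-2,0,0,0,14],[-3,-3,0,0,0,21],[-4,-4,0,0,0,28],[-5,-5,0,0,0,35],[-6,-6,0,0,0,42],[-6.7,-7,0,0,0,49],[-6.7,-7.6,1,0,0,56],[-6.7,-7.6,2,0,0,63],[-6.7,-7.6,2,0,0,70],[-6.7,-7.6,2,0,0,77],[-6.7,-7.6,2,0,0,84],[-6.7,-7.6,2,0,0,90],[-6.7,-7.6,2,0,0,90],[-6.7,-7.6,2,0,0,90],[-6.7,-7.6,2,0,0,90]]'
python3 - <<'E'
from h import *
rep();x,y=st(108,-80);go(x,y,.019,-72.5)
strip(get_image("top"),"top",ys=(-55,-50,-47,-44,-40,-20,0,20,30,36,40,44,48,52),z=.024,xs=range(30,196,4))
E
```

```text
clock: 18.32
eef_pos: [0.4328, -0.275, 0.1275]
orientation: [[0.953, 0.304, -0.001], [0.304, -0.953, 0.0], [-0.001, -0.001, -1.0]]
wrist_force: [0.7, -0.2, -0.3]
opening: 0.0504
gripper_force: 0.0
stand mm [107.2 -80.7] z 127.5 F [ 0.7 -0.2 -0.3] t 18.32
row [0.08, 0.09, 10.85, -0.03, 0.03, 0.2] t 18.3167
top  -55 KKKKKKKKKKKKKKKKKKKKKKKKdrrrrddrrrrrrrrrgd
top  -50 KKKKKKKKKKKKKKKKKKKKKKKKKKgrrrddrrrrrrrddd
top  -47 KKKKKKKKKKKKKKKKKKKKKKKKKKdrrrdKrrrrrrdddd
top  -44 KKKKKKKKKKKKKKKKKKKKKKKKKKKdrrrddrrrrddddd
top  -40 KKKKKKKKKKrKKKKKKKKKKKKKKdKKdrrrddrrrddddr
top  -20 dddgWBBBBBBBBBBBBBBBBBBBBBBKKKdKdrrrddrrrd
top    0 dddgWBBBKBBBBBBBBBBBBBBBBBBBBBBBKKKddrrrdd
top   20 dddgWBBBKBBBBBBBBBBBBBBBBBBBKBBBgdddKKKddd
top   30 ddddWBBBBBBBBBBBBBBBBBBBBBBBBBBBgddddddKKK
top   36 dddgWBBBBBBBBBBBBBBBBBBBBBBBBBBBgdKKdddddK
top   40 ddddWWgdgggWgggggggggggWggWggggWgdKKKKKKdd
top   44 dddddddddddddddddddddddddddddddKddKKKKKKKd
top   48 dddKKKKKKKKKKKKKKKKKKKKKKKKKKKKKKKKKKdKKdd
top   52 ddddKKKKKKKKKKKKKKKKKKKKKKKddKKKKKKKKKKKdd
```

```bash
python3 -m jog '[[0,0,3.5,0,0,0],[0,0,7,0,0,0],[0,0,9.5,0,0,0],[0,0,10.5,0,0,0],[0,0,10.8,0,0,0],[0,0,10.8,0,0,0],[0,0,10.8,0,0,0]]'; python3 -m jog '[[0.5,0,0,0,0,0],[1,0,0,0,0,0],[1.5,0,0,0,0,0],[1.9,0,0,0,0,0],[2.2,0,0,0,0,0],[2.5,0,0,0,0,0],[2.8,0,0,0,0,0],[3.1,0,0,0,0,0],[3.4,0,0,0,0,0],[3.7,0,0,0,0,0],[4,0,0,0,0,0],[4.3,0,0,0,0,0],[4.5,0,0,0,0,0],[4.7,0,0,0,0,0],[4.9,0,0,0,0,0],[4.9,0,0,0,0,0],[4.9,0,0,0,0,0]]'
cat > ck3.py <<'E'
from h import *
rep()
strip(get_image("top"),"top",ys=(20,40,60,62,64,66,68,70,72,75),z=.024,xs=range(30,196,4))
E
python3 ck3.py
```

```text
clock: 18.95
eef_pos: [0.4341, -0.2757, 0.0215]
orientation: [[0.954, 0.301, 0.002], [0.301, -0.954, -0.001], [0.001, 0.002, -1.0]]
wrist_force: [-0.5, -0.0, 0.4]
opening: 0.0501
gripper_force: 0.0
clock: 20.37
eef_pos: [0.48, -0.2604, 0.0201]
orientation: [[0.954, 0.301, 0.0], [0.301, -0.954, 0.0], [0.0, 0.0, -1.0]]
wrist_force: [-0.2, 0.1, -0.3]
opening: 0.0497
gripper_force: 0.0
stand mm [107.4 -31.3] z 20.1 F [-0.2  0.1 -0.3] t 20.37
top   20 ddKddBBBKBBBBKKKKKKKKKdrrdddrrrdrdddddddrr
top   40 ddKdgBBBKBBBBBBBBBBBBBKKdddrrdddrdrrrrrrrr
top   60 ddKdgBBBBBBBBBBBBBBBBBBBBBKKddddKddddddddd
top   62 ddKdddBBBBBBBBBBBBBBBBBBBBKKdddddddddddddd
top   64 ddKdggdddddddgdddddddddddddKdddddddddddddd
top   66 ddKdgggggggdggdgggggdgggggdKKddddddddddddd
top   68 ddKdggggddgddgddgddgddgdggdKKddddddddddddd
top   70 ddddgddddddddddddddddddddddKKKdddddddddddd
top   72 ddddddddddddKdddddddddddddddKKddddKddddddd
top   75 ddddddddddgddgddgddgddgddgdddKddddKddddddg
```

Cover edge at y about 69; a few mm to go, slowly, watching the force.

```bash
python3 -m jog '[[0.1,0,0,0,0,0],[0.2,0,0,0,0,0],[0.3,0,0,0,0,0],[0.3,0,0,0,0,0],[0.3,0,0,0,0,0]]'|grep -E 'force|pos'; python3 -m jog '[[0.1,0,0,0,0,0],[0.2,0,0,0,0,0],[0.2,0,0,0,0,0],[0.2,0,0,0,0,0]]'|grep -E 'force|pos'; python3 ck3.py
```

```text
eef_pos: [0.4823, -0.2596, 0.0199]
wrist_force: [-2.8, 0.0, 1.6]
gripper_force: 1.3
eef_pos: [0.4826, -0.2596, 0.0198]
wrist_force: [-9.8, -1.6, 6.2]
gripper_force: 4.8
stand mm [107.5 -28.6] z 19.8 F [-9.8 -1.6  6.2] t 21.17
top   20 KKKddBBBKBBBKKKKKKKKddrrrddrrrrddddddddddd
top   40 ddKdgBBBKBBBBBBBBBBBBBKdddrrKdrrddrrrrrrrr
top   60 ddKddBBBBBBBBBBBBBBBBBBBBKKddddddrdddddddd
top   62 ddKddBBBBBBBBBBBBBBBBBBBBKKdddddddrddddddd
top   64 ddKdgBBBBBBBBBBBBBBBBBBBBdKKdddddddddddddd
top   66 ddKdggdddddddddddddddddgddKKdddddddrdddddd
top   68 ddKdgggggdggdggdgggggdggggKKdddrdddrdddddd
top   70 ddddgggdgddgddgddgdggdggdgdKKddrdddddddddd
top   72 dddddgdddddddddddddddddddddKKddddKddrddddd
top   75 ddddddddddgddgddgdddddgddgddKddrdddddddddg
```

```bash
python3 -m jog '[[-0.5,0,0,0,0,0],[-1.5,0,0,0,0,0],[-3,0,0,0,0,0],[-5,0,0,0,0,0],[-5,0,-3,0,0,0],[-5,0,-7,0,0,0],[-5,0,-11,0,0,0],[-8,0,-15,0,0,0],[-12,0,-18,0,0,0],[-12,0,-18,0,0,0],[-12,0,-18,0,0,0],[-12,0,-18,0,0,0]]'
python3 - <<'E'
from h import *
rep()
a=get_image("top")
strip(a,"top",ys=(-25,-22,-19,-16,-13,-10,20,60,64,66,68,70,72,75),z=.024,xs=range(30,196,4))
c=a[185:245,265:385,::-1];cv2.imwrite("pics/t9.png",cv2.resize(c,None,fx=6,fy=6,interpolation=cv2.INTER_CUBIC))
E
```

```text
clock: 22.22
eef_pos: [0.37, -0.2955, 0.2006]
orientation: [[0.954, 0.299, 0.002], [0.299, -0.954, -0.002], [0.001, 0.002, -1.0]]
wrist_force: [0.9, -0.4, 0.3]
opening: 0.0499
gripper_force: 0.0
stand mm [ 107.8 -146.8] z 200.6 F [ 0.9 -0.4  0.3] t 22.22
top  -25 dddddddddddddddddddddddddddddddddddddddddg
top  -22 dddddddddddddddddddddddddddddddddddddddddg
top  -19 dddddggdggdggdggdggdggdggggggggggddddddddg
top  -16 dddggWWgWggWggWgWWgWWgWWgWWgWWgWWddddddddg
top  -13 dddgWWggWgWWgWWgWWgWggWggWggWggWWgdddddddg
top  -10 dddgWBBBBBBBBBBBBBBBBBBBBBBBBBBBWgdddddddg
top   20 dddgWBBBKBBBBBBBBBBBBBBBBBBBKBBBWdddKKdddg
top   60 ddddgBBBBBBBBBBBBBBBBBBBBBBBBBBBgddddddKdd
top   64 dddgWBBBBBBBBBBBBBBBBBBBBBBBBBBdgdddddKdKd
top   66 dddgWggBggdddBdddddddddddddddgddgdKKKKKdKd
top   68 dddgWWgWWgggdggdgggggdgggggdgggggdKKKKKdKd
top   70 dddgggggggdgddgdggdggddgdggddgddgdKKKKKddd
top   72 ddddggddgddddddddddddddddddddddddddddddddd
top   75 dgggdddggdgddgddgdddddgddgdddddddddddddddg
```

View pics/t9.png

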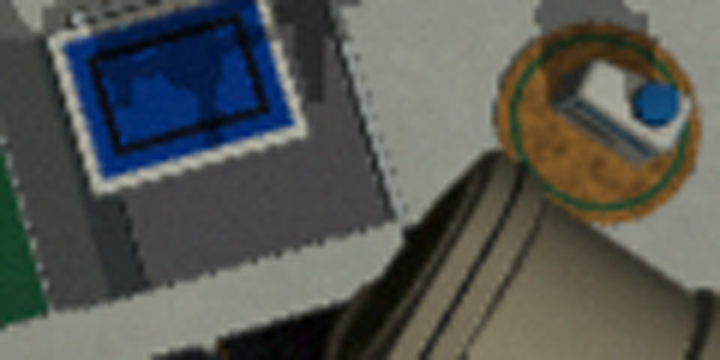

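The cover lies seal up (180,90), flush along the rail, and the bottle is upright on the mat (640,105). The arm is clear, so I hand it in.

```bash
python3 -c "
from plant import job_done
print(job_done())"
```

```text
the job is handed in; nothing more can be done
None
```

I handed the job in at about 22 s of robot time: the bottle stands upright on the cork mat, and the cover lies blue seal up in the tray, long edge flush against the guide rail, its rear end reaching about 12 mm out over the groove.

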